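Shut a terminal box and lock its two quarter-turn fasteners

ROBOT

A 6-joint arm with a two-finger parallel gripper is mounted at the origin on a cart in front of the work surface, level with it; the furniture and walls round the work are solid. World frame = base frame: x ahead of the robot, y to its left, z up, the work surface at z = 0. Lengths are in m, angles in rad, forces in N, time in s.
With the tool pointing down it reaches from about 0.3 to 0.775 m from the base axis. Payload 14.6 kg.
Tool frame: the origin (TCP) lies on the mounting face of the last link; the fingertips stand 199 mm ahead of it and the grasp point (between the pads) lies 180 mm ahead of it; z points along the fingers, y is the direction in which the jaws open and shut (so a half turn about z gives the same grasp; the last joint's range is limited). The gripper opens to 94 mm and grips with 3 to 60 N. Pads are 16 mm wide; open, the fingers measure 119 mm over their backs; the gripper's body (75 mm by 177 mm) begins 78 mm behind the grasp point.
Start: joints at [1.173, 0.3, 1.521, -0, 1.321, -0.067], TCP at [0.179, 0.52, 0.405] pointing down, gripper open.
Joint ranges: [-3.03, 3.03], [-0.79, 2.21], [0.23, 2.52], [-1.04, 4.18], [0, 3.07], [-2.55, 2.55]. Speed limits (rad/s): [2.22, 2.22, 2.57, 3.14, 3.14, 3.14].

INTERFACE

Orientations are given as [roll, pitch, yaw] about the fixed x, y, z axes, in that order (R = Rz(yaw) Ry(pitch) Rx(roll)).
In Python, from station import sensors, vision, job gives the robot as it stands. The module is installed in compiled form; this text tells all that it offers.
- The arm moves only by the tool arm_command, never from a script. Its argument "plan" is one flat list of numbers, 5 for each row, row after row: the closure, from -1 (fully open) to 1 (shut), so that 0 is half open, then the shift along the world's x, y, z scaled (see below), then the turn about the world's z scaled (see below). A call has 1 to 20 rows; each row is the pose to reach, as a shift and turn from the pose commanded when the call began; what a row does not reach only later rows make up. The controller multiplies each number of a shift by 400 mm and each number of a turn by 120 degrees. A row lasts 1/10 s, in which the tool goes at most 50 mm and 8.59 degrees, less where a joint would pass 70% of its speed; a pose out of reach is approached as far as the arm can. A call with a number of a shift or a turn outside -1 to 1 is refused whole. A call with a gripper value outside its range is refused whole. The fingers move at their own pace and stop on an object; "newtons" is the grip in N (left out, the last holds). Time passes only in rows, so rows that repeat a pose let the fingers close. It gives the time, the measured TCP pose, the force and the opening at its end, in the units of the state.
- sensors.get_obs(): the state, without advancing time (a new reading comes with each control period).
- vision.camera(name): name is "side" or "top" or "wrist"; returns the picture (400x640x3 uint8, blue, green, red); there is no depth.
- vision.camera_params(name): a dict with "intrinsics" (3x3 intrinsics, pixels), "rvec" (rotation vector, rad) and "tvec" (3), from world to camera coordinates, as OpenCV has them. Camera axes: x right, y down, z forward; pixel columns grow to the right and rows downward; lengths in m; the calibration is good to about 2 mm. A picture is of the moment at which its call begins: read the wrist's pose just before it. camera_params takes no time and is no camera call; for the wrist camera it gives the pose at the moment of the call.
- job.hand_in(): hands the job in, once; it reports no verdict.
Trained networks look in the newest picture that a camera, given by its name, has taken for a name from the list of things; names that differ only in an ending like _2 or _b are one class to them, and where a whole thing is asked for, a point or a joint stands for the part that bears it (a point fixed in the world has none). Each returns a list of dicts, best first, with "confidence" (0 to 1); they miss things now and then, are a little off and sometimes report something else, mostly with a low value. They report only what shows in the picture. A call takes as long as a camera call.
- vision.search_frame(name, camera): "at" ([row, column] in pixels, amid what is visible of it).
- vision.silhouettes(name, camera): "mask" (400x640 bool, what is visible of it) and "at" ([row, column] in pixels, amid what is visible of it).
- vision.pinpoint(name, camera): "at" ([row, column] in pixels: a listed point, or the origin of a listed thing).
The state is a dict: "time_s": time; "qpos": joint angles; "joint_vel": joint speeds; "tau": joint torques, N m; "ee_pos": TCP position; "eef_rot": TCP orientation; "force": force on the tool from outside, world axes, zero at the start; "moment": the same for the moment, N m; "grip_width": finger opening in m.
Only numpy, scipy, OpenCV 4.12 (cv2) and the standard library are available. Lean on these libraries where they do the work, as an engineer would, in place of code of your own. Each camera call takes 0.05 s, during which the arm holds its last target.

TASK

Shut and lock the terminal box that has been left ajar: push its hinged cover down onto the seal with your fingertips, then, at each of the two round quarter-turn fasteners in turn, set the fingertips in the slot, press the cover down against the springy seal and turn the fastener clockwise to its stop, where the slot points straight at the box's front edge. Both locked, the cover must stay fully down when you let go. Grip and lift nothing, do not open the cover any further, and leave the tools and screws around the box where they lie.

Things in the scene. Friction and masses are not known exactly. Their poses are not given: they have to be found in the camera images.
- terminal_box: grey sheet-metal terminal box, 240 (x) x 320 (y) mm and 112 mm high when shut, fixed to the bench; two black cable glands stick out 22 mm on its right side. Origin: centre of its underside. Its x axis points from the front edge to the hinge side, y to its left, z up.
- cover (a joint): angle of the cover (rad) about the hinge line along the box's y axis at box x +118 mm, height 94 mm: 0 shut fully down, grows as the front edge rises. Stiff hinges hold it at any angle (about 1 N on the front edge lowers it). The last 6 mm at the front edge (0.026 rad) squeeze a springy rubber seal: fully down takes about 12 N at the front edge, and unless locked it springs back to about 0.03.
- cover_front (a point): point on the cover's outer face, midway between the two fasteners, 200 mm from the hinge line and 18 mm above it (shut: box x -82 mm, y 0, height 112 mm); its axes are those of the cover. A bare flat area about 85 mm wide in the box's y direction, a good place to push.
- left_fastener_slot (a point): left fastener (box y +88 mm, box x -66 mm): round slotted metal head of 80 mm diameter let flush into the cover; this point lies on its turning axis, level with the cover's outer face. The slot runs straight across the head along this frame's y axis (which turns with the head), 28 mm wide, 80 mm long, 15 mm deep with a flat floor; z is the turning axis, pointing out of the cover.
- right_fastener_slot (a point): right fastener (box y -88 mm, box x -66 mm): the same in every way.
- left_fastener (a joint): turn of the left fastener (rad), growing clockwise seen from above: 0 open (slot along the box's y axis, parallel to the front edge), 1.571 locked against its stop (slot along the box's x axis, square to the front edge). Turns stiffly, about 0.12 N m, and stays where it is left. A 44 mm cam tongue on it, hidden under the cover, swings beneath the box's front flange.
- right_fastener (a joint): the same for the right fastener. Either tongue slips under the flange only with the cover pressed to within about 2 mm of fully down, and then holds it there; with the cover higher it fouls the flange at about 0.55 and, unless forced, turns no further.
- cap_screw_1: black cap screw, 16 x 16 x 42 mm, standing in front of the box; bystander. Origin: centre of its underside.
- cap_screw_2: the same, beside it; bystander.
- hex_key: grey hex key, 37 x 97 x 8 mm, lying in front of the box; bystander. Origin: centre of its underside.
- screwdriver: screwdriver with a yellow handle, 202 x 25 x 27 mm, lying to the right of the box; bystander. Origin: centre of its underside.
- spanner: open-ended spanner, 30 x 184 x 6 mm, lying to the left of the box; bystander. Origin: centre of its underside.
- pen: marker pen, 17 x 135 x 16 mm, lying to the right; bystander. Origin: centre of its underside.

How it is judged:
By the outcome, as a careful person would: the job done as asked, in the order asked, and still so for the second after the job is handed in, with the robot touching nothing.
It also fails if it takes over 58 s, if anything falls off the work surface, if the arm or the gripper's body presses on something with over 40 N, if the wrist force passes 120 N, or if a joint passes its speed limit or range.

## Working session

There is one attempt and no reset: what is moved stays moved. The work goes in short steps, Python scripts to look and compute and a tool call to move; the robot and the scene stay as the last step left them, time stands still between calls to the robot, and variables do not carry over. Pictures are saved under pics/ and viewed, and the job is handed in when it is done.

Besides the shell and the picture viewer there is one more tool, called after "Request:" as name(argument=value, ...) on one line, values as JSON. arm_command: Moves the arm, as the interface text tells. Its arguments: {"type":"object","properties":{"plan":{"type":"array"},"newtons":{"type":"number"}},"required":["plan"]}

```bash
mkdir -p pics
cat > h.py <<'E'
import numpy as np, cv2
from station import sensors, vision, job
def P(c):
    p=vision.camera_params(c); K=np.array(p["intrinsics"]);R=cv2.Rodrigues(np.array(p["rvec"],float))[0];t=np.array(p["tvec"],float).ravel()
    return K,R,t
def ray(c,at,par=None):
    K,R,t=par or P(c)
    d=R.T@np.linalg.solve(K,[at[1],at[0],1.0]); return -R.T@t, d/np.linalg.norm(d)
def onz(c,at,z,par=None):
    o,d=ray(c,at,par); return o+d*(z-o[2])/d[2]
def proj(c,X,par=None):
    K,R,t=par or P(c); q=K@(R@np.array(X,float)+t); return q[[1,0]]/q[2]
def tri(rs):
    A=np.zeros((3,3));b=np.zeros(3)
    for o,d in rs:
        M=np.eye(3)-np.outer(d,d);A+=M;b+=M@o
    X=np.linalg.solve(A,b); return X,[np.linalg.norm((np.eye(3)-np.outer(d,d))@(X-o)) for o,d in rs]
E
python3 - <<'E'
from h import *
np.set_printoptions(precision=3,suppress=True)
print(sensors.get_obs())
for c in ["top","side","wrist"]:
    cv2.imwrite(f"pics/a_{c}.png",vision.camera(c))
    print(c,P(c))
    for n in ["terminal_box","cover_front","left_fastener_slot","right_fastener_slot"]:
        print(c,n,[(np.round(r["at"],1),round(r["confidence"],2)) for r in vision.pinpoint(n,c)])
E
```

```text
{'time_s': 0.0, 'qpos': array([ 1.173,  0.3  ,  1.522, -0.   ,  1.321, -0.067]), 'joint_vel': array([ 0.002, -0.001,  0.001, -0.001,  0.001, -0.   ]), 'tau': array([  0.001, -53.178, -35.275,   0.071,   0.024,  -0.   ]), 'ee_pos': array([0.179, 0.52 , 0.404]), 'eef_rot': array([-3.14 , -0.   ,  2.811]), 'force': array([-0.064, -0.502,  0.438]), 'moment': array([ 0.004, -0.054,  0.011]), 'grip_width': 0.094107608149349}
top (array([[457.533,   0.   , 323.194],
       [  0.   , 457.533, 197.144],
       [  0.   ,   0.   ,   1.   ]]), array([[-0.075, -0.997,  0.003],
       [-0.976,  0.072, -0.206],
       [ 0.206, -0.018, -0.978]]), array([-0.057,  0.519,  1.362]))
top terminal_box []
top cover_front []
top left_fastener_slot [(array([191. , 285.6]), 0.57)]
top right_fastener_slot [(array([195. , 345.4]), 0.7)]
side (array([[504.071,   0.   , 316.356],
       [  0.   , 504.071, 202.338],
       [  0.   ,   0.   ,   1.   ]]), array([[-0.979, -0.205,  0.011],
       [-0.14 ,  0.629, -0.765],
       [ 0.149, -0.75 , -0.644]]), array([0.467, 0.172, 1.533]))
side terminal_box [(array([214.8, 303.1]), 0.88), (array([170.1, 319.4]), 0.73)]
side cover_front [(array([174.5, 318. ]), 0.92)]
side left_fastener_slot [(array([190.3, 304.1]), 0.55)]
side right_fastener_slot [(array([156.5, 325.9]), 0.53)]
wrist (array([[310.188,   0.   , 319.414],
       [  0.   , 310.188, 192.602],
       [  0.   ,   0.   ,   1.   ]]), array([[ 0.325,  0.946, -0.001],
       [ 0.907, -0.312,  0.283],
       [ 0.267, -0.093, -0.959]]), array([-0.551, -0.028,  0.392]))
wrist terminal_box []
wrist cover_front []
wrist left_fastener_slot []
wrist right_fastener_slot []
```

View pics/a_top.png

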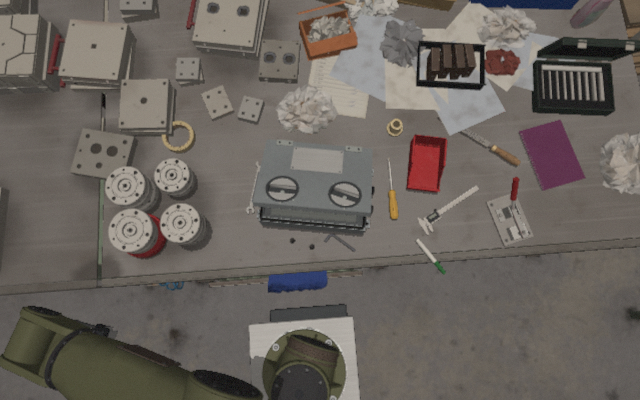

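View pics/a_side.png

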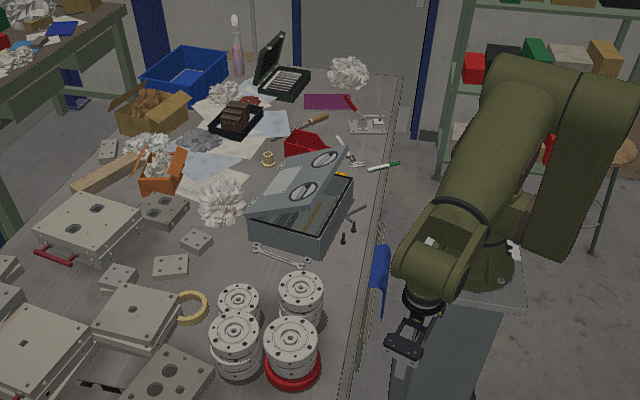

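View pics/a_wrist.png

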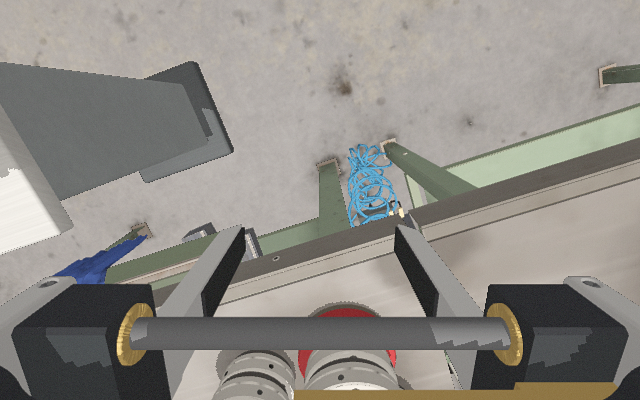

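```bash
python3 - <<'E'
import cv2
a=cv2.imread("pics/a_top.png")[130:260,235:395]; cv2.imwrite("pics/z_top.png",cv2.resize(a,None,fx=4.5,fy=4.5,interpolation=cv2.INTER_CUBIC))
a=cv2.imread("pics/a_side.png")[140:270,230:390]; cv2.imwrite("pics/z_side.png",cv2.resize(a,None,fx=4.5,fy=4.5,interpolation=cv2.INTER_CUBIC))
E
python3 - <<'E'
from h import *
from scipy.optimize import least_squares
np.set_printoptions(precision=3,suppress=True)
PT,PS=P("top"),P("side")
L,R=tri([ray("top",(191,285.6),PT),ray("side",(190.3,304.1),PS)]),tri([ray("top",(195,345.4),PT),ray("side",(156.5,325.9),PS)])
print(L,R,np.linalg.norm(L[0]-R[0]))
obs=[("l",PT,(191,285.6)),("r",PT,(195,345.4)),("l",PS,(190.3,304.1)),("r",PS,(156.5,325.9)),("c",PS,(174.5,318)),("o",PS,(214.8,303.1))]
def pts(p):
    x,y,w,a=p
    def cov(u,v,h): # u from hinge toward front
        bx=.118-u*np.cos(a)+h*np.sin(a); bz=.094+u*np.sin(a)+h*np.cos(a)
        return np.array([x+bx*np.cos(w)-v*np.sin(w),y+bx*np.sin(w)+v*np.cos(w),bz])
    return dict(l=cov(.184,.088,.018),r=cov(.184,-.088,.018),c=cov(.2,0,.018),o=np.array([x,y,0]))
def res(p):
    q=pts(p); return np.concatenate([proj(None,q[k],par)-at for k,par,at in obs])
s=least_squares(res,[.5,.05,0,.4],loss="soft_l1");print(s.x,res(s.x).reshape(-1,2));print(pts(s.x))
E
```

```text
(array([0.513, 0.011, 0.185]), [np.float64(0.0013345408981562303), np.float64(0.0013345408981561507)]) (array([ 0.483, -0.155,  0.199]), [np.float64(0.0016994828265284052), np.float64(0.0016994828265282605)]) 0.1689613779634025
[ 0.541 -0.081 -0.16   0.426] [[-0.714 -0.599]
 [ 0.528  2.116]
 [ 0.06   0.156]
 [ 1.733 -0.934]
 [-1.528  1.519]
 [ 0.954 -0.445]]
{'l': array([0.513, 0.012, 0.186]), 'r': array([ 0.485, -0.161,  0.186]), 'c': array([ 0.485, -0.072,  0.193]), 'o': array([ 0.541, -0.081,  0.   ])}
```

View pics/z_top.png

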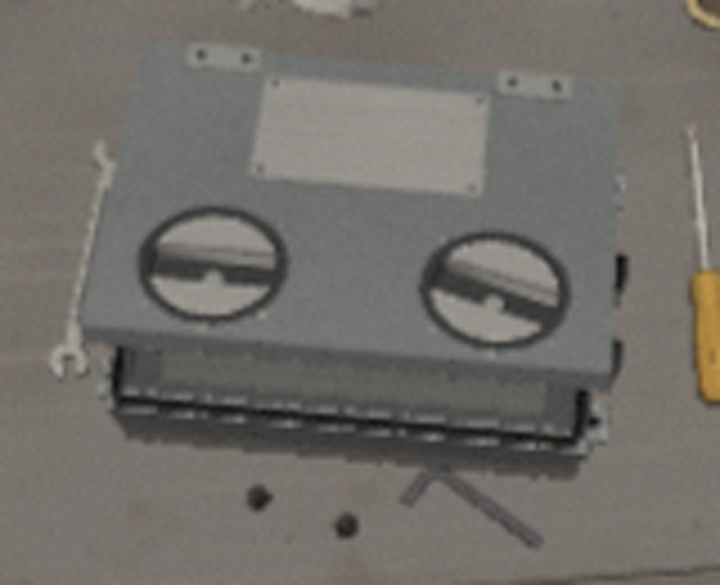

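View pics/z_side.png

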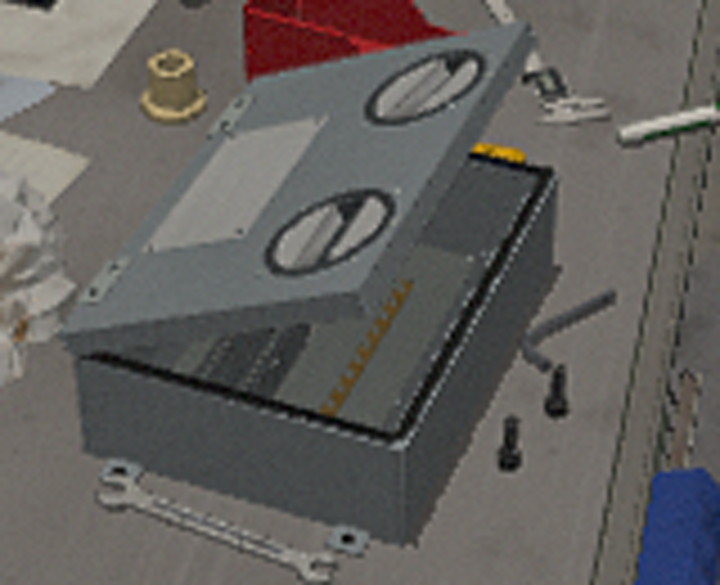

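Request:
arm_command(plan=[1,0,0,0.14,0,1,0,0,0.14,0,1,0.38,-0.75,0.14,0.08,1,0.38,-0.75,0.14,0.08,1,0.38,-0.75,0.14,0.08,1,0.38,-0.75,0.14,0.08,1,0.38,-0.75,0.14,0.08,1,0.38,-0.75,0.14,0.08,1,0.38,-0.75,0.14,0.08,1,0.38,-0.75,0.14,0.08,1,0.38,-0.75,0.14,0.08], newtons=20)

```text
time_s: 1.85
ee_pos: [0.3307, 0.2199, 0.4607]
eef_rot: [3.141, 0.0, 2.976]
force: [-0.2, 0.1, 0.5]
grip_width: 0.0095
```

Request:
arm_command(plan=[1,0.378,-0.73,0,0,1,0.378,-0.73,0,0,1,0.378,-0.73,0,0,1,0.378,-0.73,0,0,1,0.378,-0.73,0,0,1,0.378,-0.73,0,0,1,0.378,-0.73,0,0,1,0.378,-0.73,0,0,1,0.378,-0.73,0,0])

```text
time_s: 2.75
ee_pos: [0.4822, -0.0708, 0.4602]
eef_rot: [3.141, -0.001, 2.979]
force: [-0.7, -0.1, 0.7]
grip_width: 0.0005
```

Run:
```python
from h import *
np.set_printoptions(precision=3,suppress=True)
print(sensors.get_obs()["ee_pos"],sensors.get_obs()["force"])
a=vision.camera("side")[120:270,220:400]; cv2.imwrite("pics/b_side.png",cv2.resize(a,None,fx=4,fy=4,interpolation=cv2.INTER_CUBIC))
cv2.imwrite("pics/b_wrist.png",vision.camera("wrist"))
for n in ["cover_front","left_fastener_slot","right_fastener_slot"]:
  print(n,[(np.round(r["at"],1),round(r["confidence"],2)) for r in vision.pinpoint(n,"wrist")])
for k,X in dict(l=[0.513, 0.012, 0.186],r=[ 0.485, -0.161,  0.186],c=[ 0.485, -0.072,  0.193]).items(): print(k,proj("wrist",X))
```

```text
[ 0.482 -0.071  0.46 ] [-0.682 -0.084  0.726]
cover_front [(array([213.2, 326.6]), 0.85)]
left_fastener_slot [(array([227.7, 430.2]), 0.58)]
right_fastener_slot [(array([224.9, 225.6]), 0.89)]
l [221.234 417.145]
r [221.45  217.315]
c [208.689 317.358]
```

View pics/b_wrist.png

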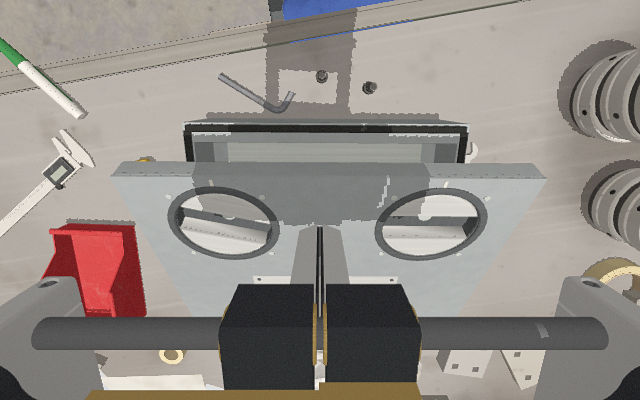

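View pics/b_side.png

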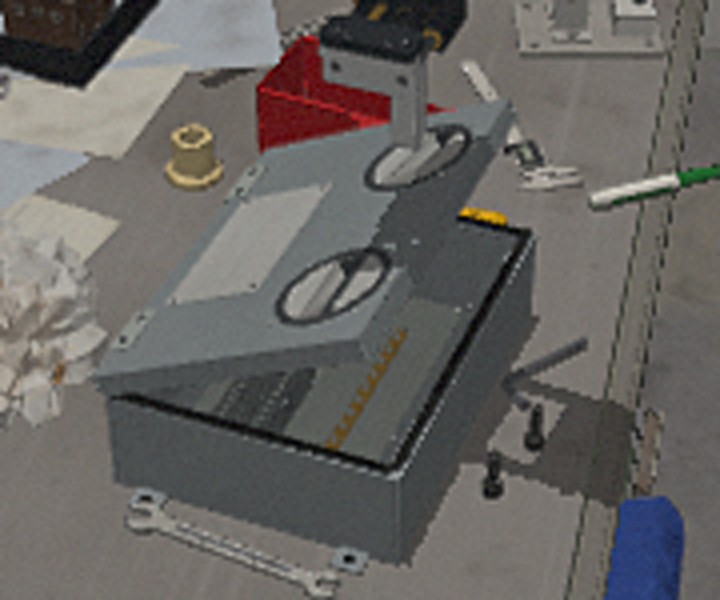

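Request:
arm_command(plan=[1,0,0,-0.1,0,1,0,0,-0.14,0,1,0,0,-0.16,0,1,0,0,-0.18,0,1,-0.01,0.002,-0.2,0,1,-0.02,0.003,-0.225,0,1,-0.028,0.004,-0.25,0,1,-0.036,0.005,-0.275,0,1,-0.042,0.006,-0.3,0,1,-0.048,0.007,-0.325,0,1,-0.05,0.008,-0.34,0,1,-0.053,0.009,-0.355,0,1,-0.053,0.009,-0.355,0,1,-0.053,0.009,-0.355,0])

```text
time_s: 4.4
ee_pos: [0.4607, -0.0682, 0.3187]
eef_rot: [3.142, 0.0, 2.978]
force: [0.3, 0.2, -0.6]
grip_width: 0.0003
```

Request:
arm_command(plan=[1,0,0,-0.005,0,1,0,0,-0.01,0,1,0,0,-0.015,0,1,0,0,-0.018,0,1,0,0,-0.02,0,1,0,0,-0.022,0,1,0,0,-0.022,0])

```text
time_s: 5.1
ee_pos: [0.4606, -0.0682, 0.3112]
eef_rot: [-3.141, 0.0, 2.978]
force: [-10.2, 1.5, 20.4]
grip_width: 0.0002
```

Run:
```python
from h import *
np.set_printoptions(precision=4,suppress=True)
o=sensors.get_obs();print(o["ee_pos"],o["force"],o["moment"])
a=vision.camera("side")[120:270,220:400]; cv2.imwrite("pics/c_side.png",cv2.resize(a,None,fx=4,fy=4,interpolation=cv2.INTER_CUBIC))
o=sensors.get_obs();print(o["ee_pos"],o["force"],o["moment"])
```

```text
[ 0.4606 -0.0682  0.3112] [-10.2454   1.5314  20.388 ] [ 0.3982  2.1528 -0.0756]
[ 0.4605 -0.0682  0.3112] [-10.1965   1.9657  21.3013] [ 0.4241  2.1386 -0.0386]
```

View pics/c_side.png

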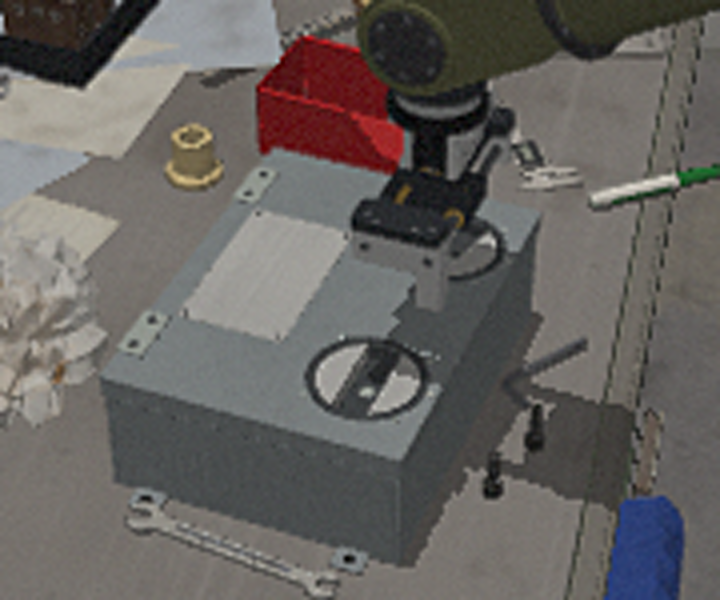

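Request:
arm_command(plan=[0.1,0,0,0.15,0,0.1,0,0,0.35,0,0.1,0,0,0.38,0,0.1,0,0,0.38,0,0.1,0,0,0.38,0,0.1,0,0,0.38,0])

```text
time_s: 5.75
ee_pos: [0.4606, -0.0682, 0.4604]
eef_rot: [3.141, -0.002, 2.978]
force: [0.7, -0.7, -1.4]
grip_width: 0.0414
```

Run:
```python
from h import *
np.set_printoptions(precision=4,suppress=True)
o=sensors.get_obs();print(o["ee_pos"],o["eef_rot"],o["force"],o["grip_width"])
par=P("wrist");im=vision.camera("wrist");cv2.imwrite("pics/d_wrist.png",im); np.savez("d.npz",K=par[0],R=par[1],t=par[2])
for n in ["cover_front","left_fastener_slot","right_fastener_slot"]:
  print(n,[(np.round(r["at"],1),round(r["confidence"],2),onz("wrist",r["at"],.117,par)) for r in vision.pinpoint(n,"wrist")])
im=vision.camera("top")
for n in ["cover_front","left_fastener_slot","right_fastener_slot"]:
  print(n,[(np.round(r["at"],1),round(r["confidence"],2),onz("top",r["at"],.117)) for r in vision.pinpoint(n,"top")])
im=vision.camera("side");cv2.imwrite("pics/d_side.png",cv2.resize(im[120:270,220:400],None,fx=4,fy=4,interpolation=cv2.INTER_CUBIC))
for n in ["cover_front","left_fastener_slot","right_fastener_slot","terminal_box"]:
  print(n,[(np.round(r["at"],1),round(r["confidence"],2),onz("side",r["at"],.117)) for r in vision.pinpoint(n,"side")])
```

```text
[ 0.4606 -0.0682  0.4604] [ 3.1415 -0.002   2.9783] [ 0.6939 -0.6879 -1.4124] 0.041429517613995846
cover_front [(array([179.8, 327. ]), 0.72, array([ 0.4587, -0.0587,  0.117 ]))]
left_fastener_slot [(array([195.4, 409. ]), 0.71, array([0.4904, 0.0265, 0.117 ]))]
right_fastener_slot [(array([196.3, 242.5]), 0.84, array([ 0.462 , -0.1522,  0.117 ]))]
cover_front [(array([213.3, 310.7]), 0.84, array([ 0.4546, -0.0541,  0.117 ]))]
left_fastener_slot [(array([203.7, 284.7]), 0.43, array([0.4889, 0.0202, 0.117 ]))]
right_fastener_slot [(array([187.6, 389.4]), 0.63, array([ 0.5145, -0.2924,  0.117 ])), (array([204.5, 342.9]), 0.56, array([ 0.4738, -0.1505,  0.117 ]))]
cover_front []
left_fastener_slot [(array([210.5, 310. ]), 0.63, array([0.4943, 0.0189, 0.117 ]))]
right_fastener_slot [(array([177.2, 335.7]), 0.74, array([ 0.4478, -0.161 ,  0.117 ]))]
terminal_box [(array([219.4, 304.1]), 0.82, array([0.5027, 0.0617, 0.117 ]))]
```

View pics/d_wrist.png

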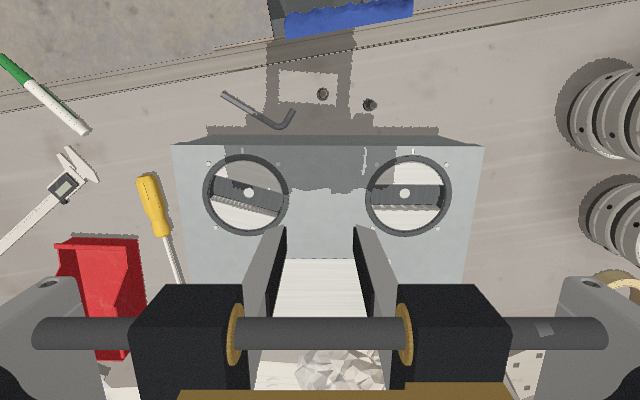

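View pics/d_side.png

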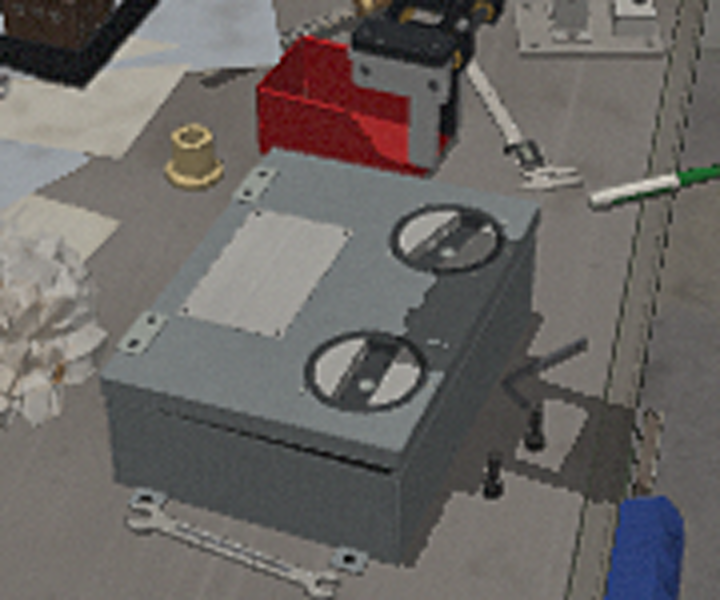

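Run:
```python
from h import *
im=cv2.imread("pics/d_wrist.png")
cv2.imwrite("pics/d_z.png",cv2.resize(im[140:250,190:465],(792,317),interpolation=cv2.INTER_CUBIC))
```

```text
(no output)
```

View pics/d_z.png

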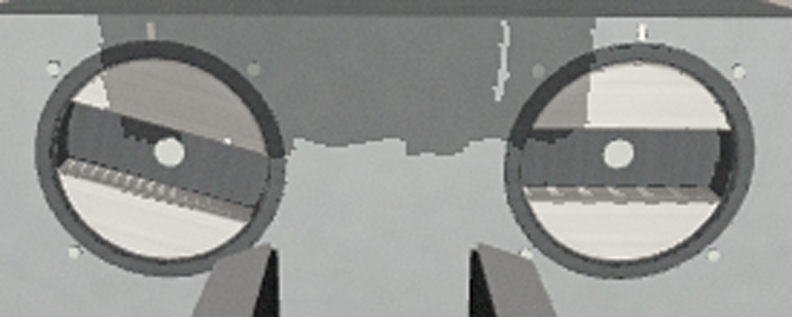

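Run:
```python
from h import *
np.set_printoptions(precision=4,suppress=True)
d=np.load("d.npz");par=(d["K"],d["R"],d["t"])
for n,ring,dot in [("R",(194.5,245.7),(192.8,249.4)),("L",(195.4,408.6),(193.1,404.9))]:
    print(n,onz("",ring,.1175,par),onz("",dot,.1025,par))
s=lambda r,c:(140+r/2.88,190+c/2.88)
for n,a,b in [("Rfrontedge",(102,75),(155,268)),("Lfront",(128,535),(129,730)),("cover",(14,20),(16,780)),("Lback",(186,525),(186,715)),("Rback",(160,62),(208,250))]:
    A,B=onz("",s(*a),.117,par),onz("",s(*b),.117,par); v=B-A; print(n,np.arctan2(v[1],v[0])-np.pi/2,np.linalg.norm(v))
```

```text
R [ 0.4604 -0.1481  0.1175] [ 0.463  -0.148   0.1025]
L [0.4901 0.0259 0.1175] [0.4919 0.0257 0.1025]
Rfrontedge -0.44485558986326357 0.07366923128822024
Lfront -0.16866440585402387 0.07280978762446665
cover -0.16603958835805743 0.2736144591122523
Lback -0.1633347123692508 0.07226290058400434
Rback -0.43067517885320683 0.07276278833169807
```

Run:
```python
from h import *
np.set_printoptions(precision=4,suppress=True)
im=vision.camera("top");cv2.imwrite("pics/e_top.png",im)
cv2.imwrite("pics/e_topz.png",cv2.resize(im[165:240,255:385],None,fx=6,fy=6,interpolation=cv2.INTER_CUBIC))
for n,X in dict(L=(.491,.0258,.1175),R=(.4615,-.148,.1175),tcp_tip=(.4606,-.0682,.2614)).items():
    q=proj("top",X);print(n,q,(q-[165,255])*6+3,proj("side",X),(proj("side",X)-[120,220])*4+2)
```

```text
L [203.1137 282.7543] [231.6824 169.5259] [212.0085 310.5723] [370.034 364.289]
R [208.6381 342.4101] [264.8287 527.4604] [178.8789 330.8601] [237.5156 445.4404]
tcp_tip [201.2231 314.573 ] [220.3387 360.4377] [156.1995 327.6611] [146.7979 432.6444]
```

View pics/e_topz.png

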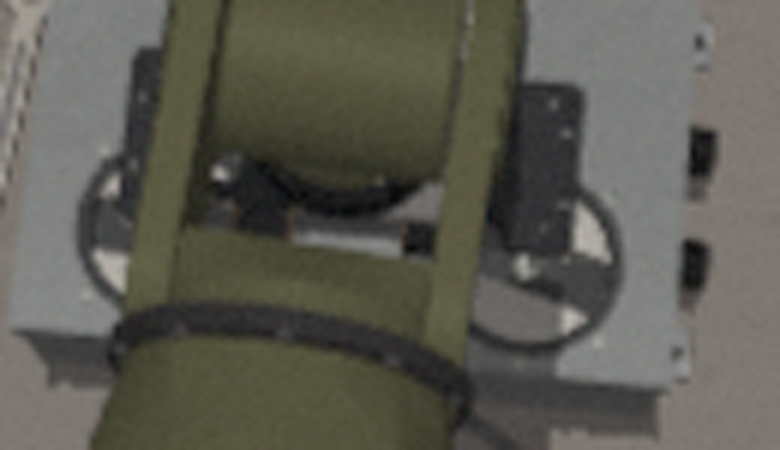

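Request:
arm_command(plan=[0.2,0.076,0.235,0,0,0.2,0.076,0.235,0,0,0.2,0.076,0.235,0,0,0.2,0.076,0.235,-0.1,0,0.2,0.076,0.235,-0.2,0,0.2,0.076,0.235,-0.28,0,0.2,0.076,0.235,-0.32,0,0.2,0.076,0.235,-0.335,0,0.2,0.076,0.235,-0.335,0,0.2,0.076,0.235,-0.335,0])

```text
time_s: 7.45
ee_pos: [0.4912, 0.0256, 0.3289]
eef_rot: [3.141, 0.001, 2.978]
force: [0.3, 0.2, 0.5]
grip_width: 0.0375
```

Run:
```python
from h import *
np.set_printoptions(precision=4,suppress=True)
o=sensors.get_obs();print(o["ee_pos"],o["eef_rot"],o["force"],o["grip_width"])
im=vision.camera("wrist");cv2.imwrite("pics/f_wrist.png",im)
im=vision.camera("side");cv2.imwrite("pics/f_side.png",cv2.resize(im[150:250,240:380],None,fx=5,fy=5,interpolation=cv2.INTER_CUBIC))
```

```text
[0.4912 0.0256 0.3289] [3.1414 0.0015 2.9782] [0.2744 0.2253 0.5098] 0.03748708958054554
```

View pics/f_wrist.png

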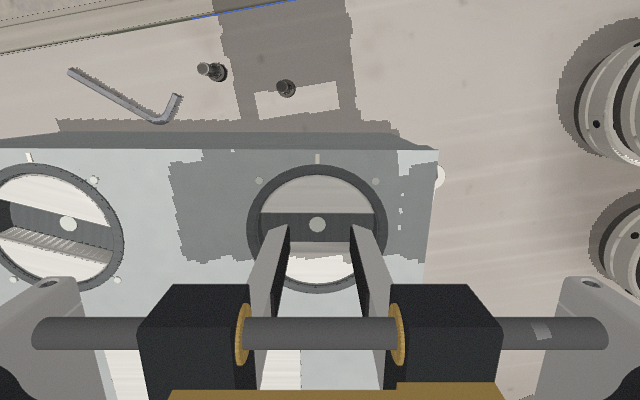

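View pics/f_side.png

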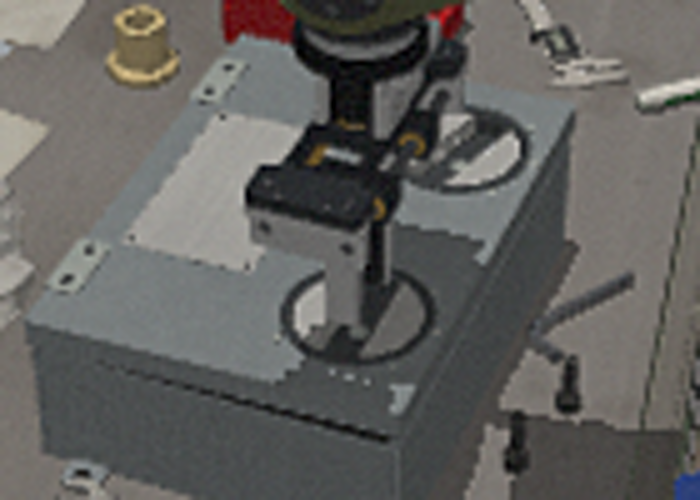

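Request:
arm_command(plan=[0.2,0,0,-0.02,0,0.2,0,0,-0.035,0,0.2,0,0,-0.045,0,0.2,0,0,-0.052,0,0.2,0,0,-0.052,0])

```text
time_s: 8.05
ee_pos: [0.491, 0.0258, 0.3066]
eef_rot: [-3.141, -0.001, 2.978]
force: [-0.3, -0.2, -0.2]
grip_width: 0.0379
```

Request:
arm_command(plan=[0.2,0,0,-0.01,0,0.2,0,0,-0.018,0,0.2,0,0,-0.024,0,0.2,0,0,-0.027,0,0.2,0,0,-0.03,0,0.2,0,0,-0.03,0])

```text
time_s: 8.65
ee_pos: [0.4911, 0.0258, 0.2966]
eef_rot: [3.141, 0.001, 2.978]
force: [-9.0, -0.7, 22.1]
grip_width: 0.0377
```

Request:
arm_command(plan=[0.2,0,0,-0.001,-0.05,0.2,0,0,-0.001,-0.1,0.2,0,0,-0.001,-0.15,0.2,0,0,-0.001,-0.2,0.2,0,0,-0.001,-0.25,0.2,0,0,-0.001,-0.3,0.2,0,0,-0.001,-0.35,0.2,0,0,-0.001,-0.4,0.2,0,0,-0.001,-0.45,0.2,0,0,-0.001,-0.5])

```text
time_s: 9.65
ee_pos: [0.4919, 0.0256, 0.2967]
eef_rot: [3.136, 0.003, 1.927]
force: [4.4, -3.6, 15.5]
grip_width: 0.0377
```

Run:
```python
from h import *
np.set_printoptions(precision=4,suppress=True)
o=sensors.get_obs();print(o["ee_pos"],o["eef_rot"],o["force"],o["moment"],o["grip_width"])
im=vision.camera("wrist");cv2.imwrite("pics/g_wrist.png",im)
```

```text
[0.4919 0.0256 0.2967] [3.1362 0.0028 1.9271] [ 4.3518 -3.5978 15.5179] [-0.7329 -0.5839  0.1391] 0.037702415863645464
```

View pics/g_wrist.png

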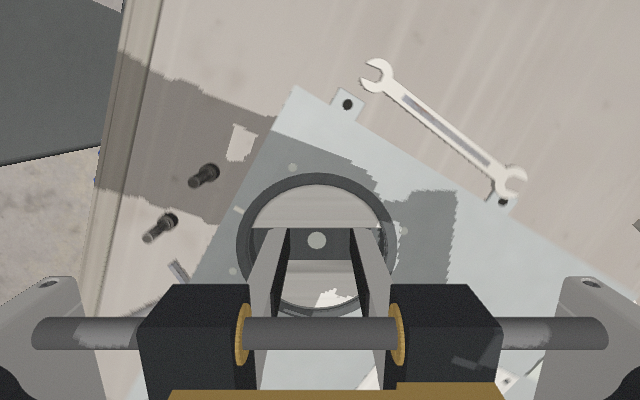

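Request:
arm_command(plan=[0.2,0,0,-0.002,-0.05,0.2,0,0,-0.002,-0.1,0.2,0,0,-0.002,-0.15,0.2,0,0,-0.002,-0.2,0.2,0,0,-0.002,-0.25,0.2,0,0,-0.002,-0.28,0.2,0,0,-0.002,-0.31,0.2,0,0,-0.002,-0.31,0.2,0,0,-0.002,-0.31])

```text
time_s: 10.6
ee_pos: [0.492, 0.0253, 0.2965]
eef_rot: [3.135, -0.001, 1.282]
force: [-1.3, -5.7, 25.1]
grip_width: 0.0377
```

Run:
```python
from h import *
np.set_printoptions(precision=4,suppress=True)
o=sensors.get_obs();print(o["ee_pos"],o["eef_rot"],o["force"],o["moment"],o["grip_width"])
im=vision.camera("wrist");cv2.imwrite("pics/i_wrist.png",im)
```

```text
[0.492  0.0253 0.2965] [ 3.135  -0.0006  1.2821] [-1.344  -5.6567 25.133 ] [-1.1282  0.1918  0.2135] 0.037743337526307055
```

View pics/i_wrist.png

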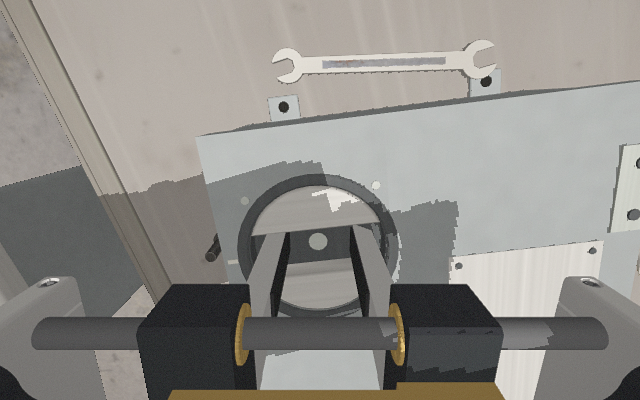

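Request:
arm_command(plan=[0.2,0,0,0,-0.03,0.2,0,0,0,-0.06,0.2,0,0,0,-0.08,0.2,0,0,0,-0.08])

```text
time_s: 11.05
ee_pos: [0.4916, 0.0249, 0.2965]
eef_rot: [3.136, 0.002, 1.118]
force: [-7.4, -14.4, 28.7]
grip_width: 0.0379
```

Run:
```python
from h import *
np.set_printoptions(precision=4,suppress=True)
o=sensors.get_obs();print(o["ee_pos"],o["eef_rot"],o["force"],o["moment"],o["grip_width"])
```

```text
[0.4916 0.0249 0.2965] [3.1355 0.0021 1.1179] [ -7.3762 -14.3844  28.7386] [-2.8071  1.4953  3.3418] 0.03792300714242951
```

Request:
arm_command(plan=[0.2,0,0,0.003,0.03,0.2,0,0,0.008,0.06,0.2,0,0,0.03,0.06,0.2,0,0,0.1,0.06,0.2,0,0,0.22,0.06,0.2,0,0,0.34,0.06,0.2,0,0,0.4,0.06,0.2,0,0,0.4,0.06])

```text
time_s: 11.85
ee_pos: [0.4909, 0.0258, 0.4572]
eef_rot: [3.136, -0.002, 1.24]
force: [-0.4, -0.6, -0.1]
grip_width: 0.0376
```

Run:
```python
from h import *
np.set_printoptions(precision=4,suppress=True)
o=sensors.get_obs();print(o["ee_pos"],o["eef_rot"],o["force"],o["grip_width"])
par=P("wrist");im=vision.camera("wrist");cv2.imwrite("pics/j_wrist.png",im); np.savez("j.npz",K=par[0],R=par[1],t=par[2])
im=vision.camera("side");cv2.imwrite("pics/j_side.png",cv2.resize(im[140:250,240:380],None,fx=5,fy=5,interpolation=cv2.INTER_CUBIC))
```

```text
[0.4909 0.0258 0.4572] [ 3.1358 -0.0019  1.24  ] [-0.3961 -0.5936 -0.12  ] 0.03761807648490054
```

View pics/j_wrist.png

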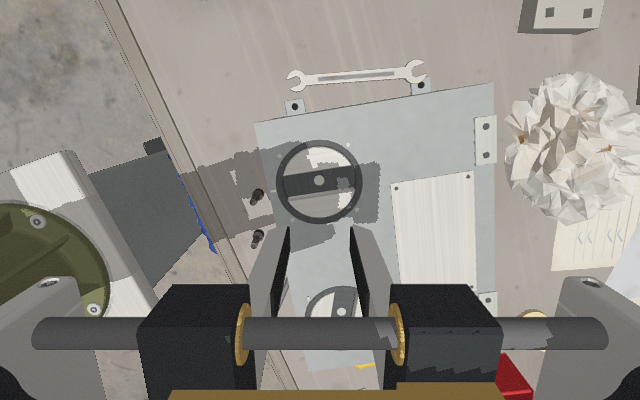

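View pics/j_side.png

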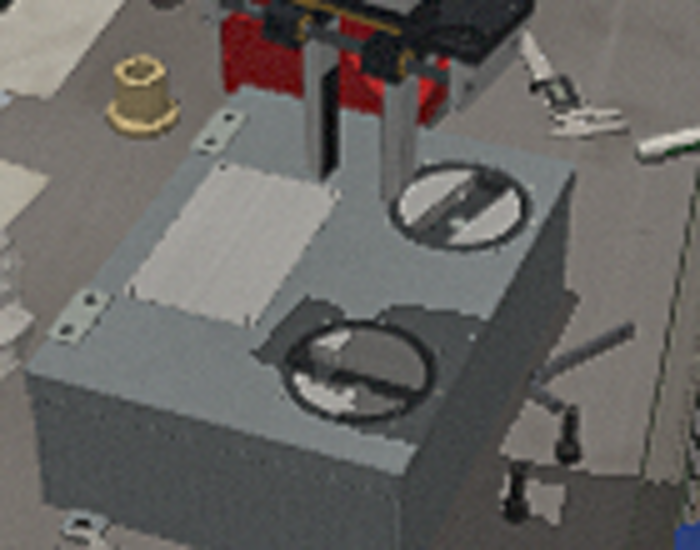

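Request:
arm_command(plan=[0.2,-0.0735,-0.4345,0,0.699,0.2,-0.0735,-0.4345,0,0.699,0.2,-0.0735,-0.4345,0,0.699,0.2,-0.0735,-0.4345,0,0.699,0.2,-0.0735,-0.4345,0,0.699,0.2,-0.0735,-0.4345,0,0.699,0.2,-0.0735,-0.4345,0,0.699,0.2,-0.0735,-0.4345,0,0.699,0.2,-0.0735,-0.4345,0,0.699,0.2,-0.0735,-0.4345,0,0.699,0.2,-0.0735,-0.4345,0,0.699,0.2,-0.0735,-0.4345,-0.1,0.699,0.2,-0.0735,-0.4345,-0.2,0.699,0.2,-0.0735,-0.4345,-0.28,0.699,0.2,-0.0735,-0.4345,-0.33,0.699,0.2,-0.0735,-0.4345,-0.33,0.699,0.2,-0.0735,-0.4345,-0.33,0.699])

```text
time_s: 13.65
ee_pos: [0.4616, -0.148, 0.3215]
eef_rot: [-3.142, -0.001, 2.704]
force: [-0.5, 0.8, 0.5]
grip_width: 0.0376
```

Run:
```python
from h import *
np.set_printoptions(precision=4,suppress=True)
o=sensors.get_obs();print(o["ee_pos"],o["eef_rot"],o["force"],o["grip_width"])
im=vision.camera("wrist");cv2.imwrite("pics/k_wrist.png",im)
```

```text
[ 0.4616 -0.148   0.3215] [-3.1415 -0.0014  2.7039] [-0.5294  0.7899  0.47  ] 0.037625991870702556
```

View pics/k_wrist.png

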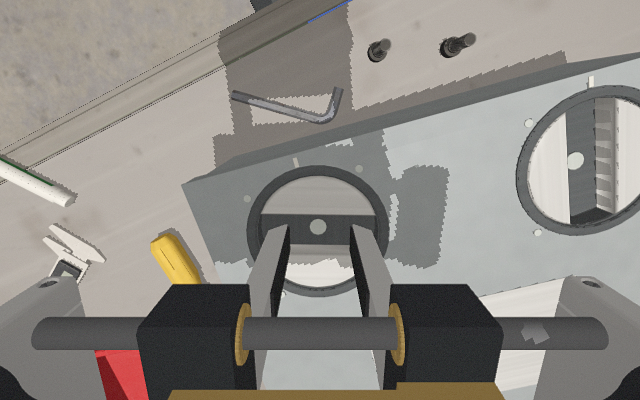

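Request:
arm_command(plan=[0.2,0,0,-0.02,0,0.2,0,0,-0.035,0,0.2,0,0,-0.047,0,0.2,0,0,-0.054,0,0.2,0,0,-0.06,0,0.2,0,0,-0.064,0,0.2,0,0,-0.066,0,0.2,0,0,-0.066,0])

```text
time_s: 14.5
ee_pos: [0.4617, -0.1481, 0.2967]
eef_rot: [-3.141, 0.001, 2.704]
force: [-6.4, 2.3, 17.2]
grip_width: 0.0378
```

Request:
arm_command(plan=[0.2,0,0,-0.002,0,0.2,0,0,-0.003,-0.05,0.2,0,0,-0.003,-0.1,0.2,0,0,-0.003,-0.15,0.2,0,0,-0.003,-0.2,0.2,0,0,-0.003,-0.25,0.2,0,0,-0.003,-0.3,0.2,0,0,-0.003,-0.35,0.2,0,0,-0.003,-0.4,0.2,0,0,-0.003,-0.45,0.2,0,0,-0.003,-0.5,0.2,0,0,-0.003,-0.55,0.2,0,0,-0.003,-0.6,0.2,0,0,-0.003,-0.64,0.2,0,0,-0.003,-0.68,0.2,0,0,-0.003,-0.68])

```text
time_s: 16.1
ee_pos: [0.4624, -0.1484, 0.2966]
eef_rot: [3.136, 0.001, 1.277]
force: [-0.0, -0.8, 19.8]
grip_width: 0.0376
```

Run:
```python
from h import *
np.set_printoptions(precision=4,suppress=True)
o=sensors.get_obs();print(o["ee_pos"],o["eef_rot"],o["force"],o["moment"],o["grip_width"])
im=vision.camera("wrist");cv2.imwrite("pics/l_wrist.png",im)
```

```text
[ 0.4624 -0.1484  0.2966] [3.1359 0.0009 1.277 ] [-0.0141 -0.8324 19.7747] [-0.194   0.192   0.0053] 0.037585317228573466
```

View pics/l_wrist.png

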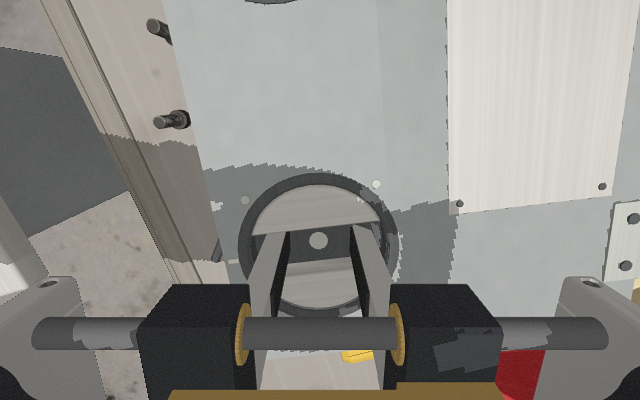

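Slot edge already tilts about 6° relative to the jaws, as it did on the left at its stop; I turn on until the stop is felt.

Request:
arm_command(plan=[0.2,0,0,0,-0.03,0.2,0,0,0,-0.06,0.2,0,0,0,-0.08,0.2,0,0,0,-0.08])

```text
time_s: 16.55
ee_pos: [0.4622, -0.1487, 0.2966]
eef_rot: [3.136, 0.003, 1.116]
force: [-5.4, -7.6, 22.0]
grip_width: 0.038
```

Run:
```python
from h import *
np.set_printoptions(precision=4,suppress=True)
o=sensors.get_obs();print(o["ee_pos"],o["eef_rot"],o["force"],o["moment"],o["grip_width"])
```

```text
[ 0.4622 -0.1487  0.2966] [3.1364 0.003  1.116 ] [-5.4352 -7.6304 21.9865] [-1.4596  1.2427  3.4399] 0.037956148958422295
```

Request:
arm_command(plan=[0.2,0,0,0.003,0.03,0.2,0,0,0.008,0.06,0.2,0,0,0.03,0.06,0.2,0,0,0.1,0.06,0.2,0,0,0.22,0.06,0.2,0,0,0.34,0.06,0.2,0,0,0.42,0.06,0.2,0,0,0.42,0.06,0.2,0.0,0.25,0.42,0.78,0.2,0,0.25,0.42,0.78,0.2,0,0.25,0.42,0.78,0.2,0,0.25,0.42,0.78,0.2,0,0.25,0.42,0.78,0.2,0,0.25,0.42,0.78,0.2,0,0.25,0.42,0.78,0.2,0,0.25,0.42,0.78,0.2,0,0.25,0.42,0.78,0.2,0,0.25,0.42,0.78,0.2,0,0.25,0.42,0.78,0.2,0,0.25,0.42,0.78])

```text
time_s: 18.55
ee_pos: [0.4616, -0.048, 0.4617]
eef_rot: [-3.141, -0.001, 2.742]
force: [0.3, 0.6, -0.4]
grip_width: 0.0375
```

Run:
```python
from h import *
np.set_printoptions(precision=4,suppress=True)
o=sensors.get_obs();print(o["time_s"],o["ee_pos"],o["eef_rot"],o["force"],o["grip_width"])
par=P("wrist");im=vision.camera("wrist");cv2.imwrite("pics/m_wrist.png",im)
im=vision.camera("side");cv2.imwrite("pics/m_side.png",cv2.resize(im[140:250,240:380],None,fx=5,fy=5,interpolation=cv2.INTER_CUBIC))
for n in ["cover_front","left_fastener_slot","right_fastener_slot"]:
  for r in vision.silhouettes(n,"wrist")[:0]: pass
```

```text
18.55 [ 0.4616 -0.048   0.4617] [-3.1415 -0.0008  2.7417] [ 0.275   0.5694 -0.4397] 0.03750591796785611
```

View pics/m_wrist.png

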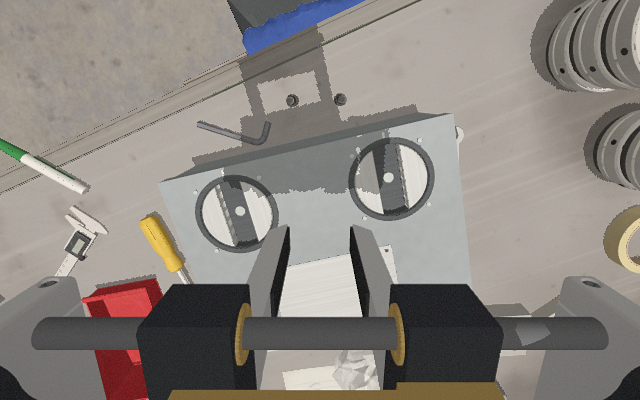

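View pics/m_side.png

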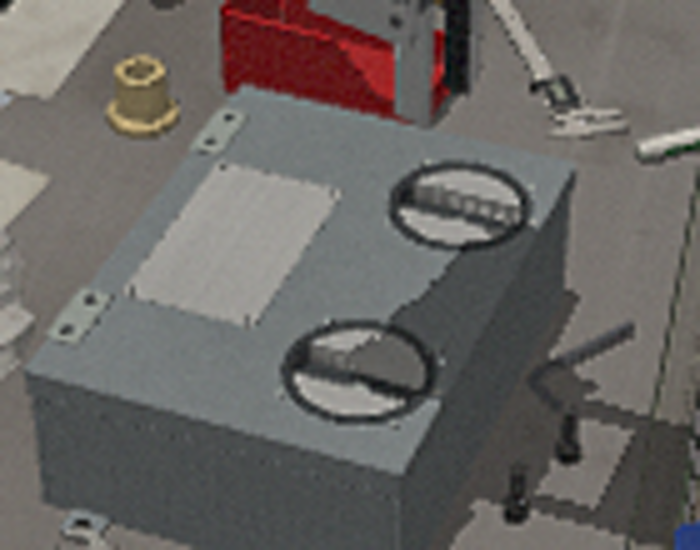

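Run:
```python
from h import *
im=cv2.imread("pics/m_wrist.png")
cv2.imwrite("pics/m_z.png",cv2.resize(im[105:260,150:480],(792,372),interpolation=cv2.INTER_CUBIC))
```

```text
(no output)
```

View pics/m_z.png

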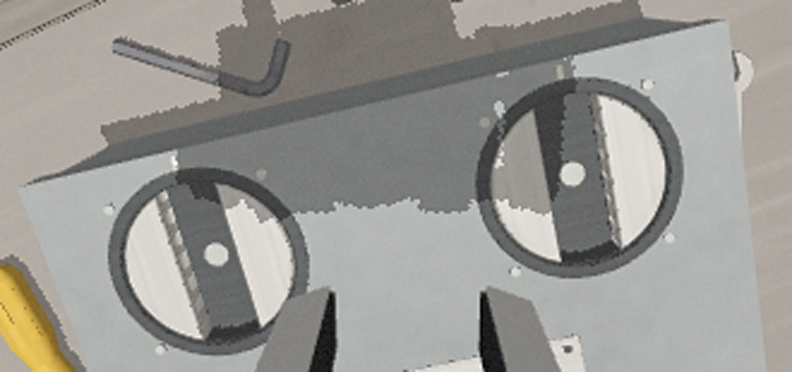

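Run:
```python
from h import *
par=P("wrist"); s=lambda c,r:(105+r/2.4,150+c/2.4)
for n,a,b in [("front",(20,186),(727,21)),("L1",(533,110),(562,262)),("L2",(597,97),(622,247)),("R1",(157,193),(208,340)),("R2",(213,185),(262,320))]:
    A,B=onz("",s(*a),.112,par),onz("",s(*b),.112,par); v=B-A; print(n,np.arctan2(v[1],v[0]))
```

```text
front 1.4019544592501414
L1 -0.16369662933331944
L2 -0.1626779187679396
R1 -0.1618440754225245
R2 -0.12637167291647064
```

```bash
python3 -c "
from station import job,sensors
print(job.hand_in()); print(sensors.get_obs()['time_s'])"
```

```text
the job is handed in; nothing more can be done
None
the job is handed in; nothing more can be done
```

I shut and locked the terminal box and handed the job in at about 19 s. With the arm clear, the pictures show the cover flat on the seal and both fasteners locked.

- **Cover:** I pushed it down onto the seal at its front area with about 20 N. It sprang back slightly when released, as expected.
- **Fasteners:** I pressed and turned the left one first, then the right, clockwise with about 15–29 N of downward force. Each was turned until the wrist moment rose to about 3.4 N m against the stop. The right fastener had started about 0.27 rad already turned.
- **Last checks:** Three of the four slot edges I measured lie within about 0.01 rad of square to the front edge. The fourth, one edge of the right slot, was off by about 0.04 rad. I put that down to picking its end points by eye, as the other edge of that slot agreed.
- **Surroundings:** In the last pictures the hex key and cap screws look where they were. The screwdriver, pen and spanner show only in part, and nothing seems disturbed. The arm was about 15 cm above the cover, touching nothing.
- **Disagreement:** The first estimate of the box position, from the fixed cameras, was up to about 9 mm off the wrist-camera measurement. I used the wrist values, and the ring positions in the top and side pictures agreed with them.

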